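# Rebuild the spacer stack on a router jig's post

## Robot

A 6-joint arm with a two-finger parallel gripper is mounted at the origin on the work surface. World frame = base frame: x ahead of the robot, y to its left, z up, the work surface at z = 0. Lengths are in mm, angles in rad, forces in N, time in s.
With the tool pointing down it reaches from about 350 to 975 mm from the base axis. Payload 7.1 kg.
Tool frame: the origin (TCP) lies between the finger pads; the fingertips stand 8 mm ahead of it and the grasp point (between the pads) lies 11 mm behind it; x points along the fingers, y is the direction in which the jaws open and shut, and the axes are right-handed (so a half turn about x gives the same grasp; the last joint's range is limited). The gripper opens to 88 mm and grips with 3 to 60 N. Pads are 20 mm wide; open, the fingers measure 115 mm over their backs; the gripper's body (75 mm by 178 mm) begins 61 mm behind the grasp point.
Start: joints at [1.195, 0.423, 1.63, -0, 1.089, -0.019], TCP at [218.266, 585.632, 230.675] pointing down, gripper open.
Joint ranges: [-3, 3], [-0.9, 2.11], [0.09, 2.58], [-1.31, 4.45], [0.11, 2.69], [-2.54, 2.54]. Speed limits (rad/s): [2.39, 2.39, 3.01, 3.14, 3.14, 3.14].

## Interface

Orientations are given as a rotation vector (axis times angle).
In Python, from workcell import ctrl gives the robot as it stands.
- The arm moves only by the tool apply_moves, never from a script. Its argument "increments" is a list of rows, each an object with "gripper": the opening in per cent of the stroke, from 0 (shut) to 100 (fully open); "delta_pos": the shift along the tool's x, y, z in cm, a list of three; "dr": the turn, a rotation vector about the tool's x, y, z in rad, a list of three. In form: [{"gripper": gripper, "delta_pos": [dx, dy, dz], "dr": [ax, ay, az]}, ...]. A call has exactly 5 rows; each row shifts and turns the commanded pose from where the row before left it, along the tool's axes as they then stand; what a row does not reach is not made up. A row lasts 1/12 s, in which the tool goes at most 41.7 mm and 7.16 degrees, less where a joint would pass 70% of its speed; a pose out of reach is approached as far as the arm can. A call with a gripper value outside its range is refused whole. The fingers move at their own pace and stop on an object; the grip force is fixed at half the most. Time passes only in rows, so rows that do not move let the fingers close, or fill a call up. It gives the time, the measured TCP pose, the force and the opening at its end, in the units of the state.
- ctrl.get_obs(): the state, without advancing time (a new reading comes with each control period).
- ctrl.get_image(name): name is "side" or "top" or "wrist"; returns a dict with "img" (480x640x3 uint8, red, green, blue), "range_z" (480x640 float32, mm along the optical axis (not along the pixel's ray), 0 where there is no reading), "mtx" (3x3 intrinsics, pixels), "k1" (the pictures are not rectified: a ray, as slopes to the right and down, at radius r is drawn at 1 + k1 r^2 times it, then the intrinsics apply), "rvec" (rotation vector, rad) and "tvec" (3), from world to camera coordinates, as OpenCV has them. Camera axes: x right, y down, z forward; pixel columns grow to the right and rows downward; lengths in mm; the calibration is good to about 2 mm. A picture is of the moment at which its call begins.
- ctrl.close_job(): hands the job in, once; it reports no verdict.
The state is a dict: "t": time; "qpos": joint angles; "qvel": joint speeds; "joint_torque": joint torques, N m; "ee_pos": TCP position; "orientation": TCP orientation; "ft_force": force on the tool from outside, world axes, zero at the start; "moment": the same for the moment, N m; "width": finger opening in mm.
Only numpy, scipy, OpenCV 4.12 (cv2) and the standard library are available. Lean on these libraries where they do the work, as an engineer would, in place of code of your own. Each camera call takes 0.05 s, during which the arm holds its last target. There are 200 camera calls.

## Task

Finish the stack on the jig's upright post: put the blue spacer over the post so that it lies flat on the steel ring already there, let go of it, and only then set the black cap upright over the post so that it rests on the spacer. Leave the orange ring where it lies, and let go of everything at the end.

Things in the scene. Friction and masses are not known exactly. Their poses are not given: they have to be found in the camera images.
- post_seat (a point): Seat on the jig: the point on the post's axis level with the top of the steel ring (58 mm across, 12 mm tall) already home on the post, where the spacer's underside must rest; 32 mm above the bench. The jig is a grey cast foot plate 150 x 120 x 20 mm (x, y, z) fixed to the bench; its dark steel post is 18 mm across, rises 54 mm above this point and narrows to an 8 mm tip over the last 12 mm. z is up.
- spacer_center (a point): Centre (half-way up, on the axis) of the blue plastic spacer: a ring 56 mm outside, 36 mm bore, 30 mm tall, about 70 g, loose, lying flat on the bench with its bore upright. Either face may go down. z is its axis.
- cap_center (a point): Centre (half-way up, on the axis) of the black plastic cap: a round knob 44 mm across and 50 mm tall with a foot flange 58 mm across over its lowest 9 mm and a steel disc on top; hollow from below with a blind bore 34 mm across and 42 mm deep. About 120 g, loose, standing upright on the bench, flange down. z is its axis, up. Seated, this point is 55 mm above the seat.
- wrong_ring_center (a point): Centre (half-way up) of an orange plastic ring of the very same size as the blue spacer, loose, flat on the bench. It is the wrong part: leave it alone.
Not all that is in view belongs to the job. Of the things that look like the part that bears post_seat, the smaller one is meant. Of the things that look like the part that bears spacer_center, the larger one is meant.

How it is judged (in metres and radians):
On the way:
1. the blue spacer lies on the steel ring around the post, let go, with the cap not yet over the post (horizontal distance between spacer_center and post_seat below 0.014 m and z of spacer_center in the frame of post_seat between 0.008 and 0.022 m and contact force between the fingers and spacer below 0.3 N and horizontal distance between cap_center and post_seat above 0.06 m), for 0.2 s.
At the end, for the whole second after the job is handed in: Blue spacer around the post, flat on the steel ring, and black cap over the post on the spacer, upright within 10 degrees; each within 14 mm of the post's axis and 7 mm in height, let go and at rest; orange ring within 30 mm of its start (horizontal distance between each of spacer_center, cap_center and post_seat below 0.014 m and z of spacer_center in the frame of post_seat between 0.008 and 0.022 m and z of cap_center in the frame of post_seat between 0.048 and 0.062 m and angle between cap_center's own z axis and vertical below 0.17 rad and linear speed of each of spacer, cap below 0.02 m/s and distance of wrong_ring_center from where it was at the start of the episode below 0.03 m); the robot touches nothing.
It fails at once if the orange ring is moved more than 30 mm (distance of wrong_ring_center from where it was at the start of the episode above 0.03 m).
It also fails if it takes over 64 s, if anything falls off the work surface, if the arm or the gripper's body presses on something with over 40 N, if the wrist force passes 120 N, or if a joint passes its speed limit or range.

## Working session

There is one attempt and no reset: what is moved stays moved. The work goes in short steps, Python scripts to look and compute and a tool call to move; the robot and the scene stay as the last step left them, time stands still between calls to the robot, and variables do not carry over. Pictures are saved under pics/ and viewed, about 8 in all and at most 12, crops included, and the job is handed in when it is done.

Besides the shell and the picture viewer there is one more tool, called after "Request:" by a JSON object that holds its "op" and its "data", one argument or row to a line. apply_moves: Moves the arm, as the interface text tells. Its arguments: {"type":"object","properties":{"increments":{"type":"array","items":{"type":"object","properties":{"gripper":{"type":"number"},"delta_pos":{"type":"array","items":{"type":"number"}},"dr":{"type":"array","items":{"type":"number"}}}}}},"required":["increments"]}

```bash
mkdir -p pics; cat > h.py <<'E'
import numpy as np, cv2
from workcell import ctrl
def cap(n):
    d=ctrl.get_image(n); d['R']=cv2.Rodrigues(np.array(d['rvec'],float))[0]; d['t']=np.array(d['tvec'],float).ravel(); return d
def ray(d,uv):
    K=np.array(d['mtx'],float); uv=np.atleast_2d(uv).astype(float)
    k=np.array([d['k1'],0,0,0],float)
    s=cv2.undistortPoints(uv.reshape(-1,1,2),K,k).reshape(-1,2)
    return np.c_[s,np.ones(len(s))]
def plane(d,uv,z):
    r=ray(d,uv)@d['R']; o=-d['R'].T@d['t']
    return o+r*((z-o[2])/r[:,2])[:,None]
def cloud(d,uv):
    uv=np.atleast_2d(uv); z=d['range_z'][uv[:,1].astype(int),uv[:,0].astype(int)]
    p=ray(d,uv)*z[:,None]; return ((p-d['t'])@d['R'])[z>0]
def save(d,f): cv2.imwrite('pics/'+f,d['img'][:,:,::-1])
E
python3 - <<'E'
from h import *
for n in('top','side'):
    d=cap(n); save(d,n+'0.png'); print(n,-d['R'].T@d['t'],d['k1'],(d['range_z']>0).mean())
o=ctrl.get_obs(); print(o)
E
```

```text
top [ 325.70817102   -8.54819157 1006.60732083] -0.0871190982841574 0.9959049479166666
side [214.54031655 544.11073206 482.1242566 ] -0.11280861157720405 0.9959895833333333
{'t': 0.1, 'qpos': array([ 1.19496972e+00,  4.23747689e-01,  1.63056823e+00,  1.35053179e-06,
        1.08862237e+00, -1.90232016e-02]), 'qvel': array([-0.00012395,  0.00024202, -0.00202297, -0.00070436,  0.00033523,
       -0.00126451]), 'joint_torque': array([ 1.26062732e-04, -5.45616782e+01, -2.74322301e+01,  6.45468570e-02,
        1.88372115e-02,  1.13013880e-05]), 'ee_pos': array([218.11567293, 585.19952481, 230.00769372]), 'orientation': array([ 0.27893376,  1.55287021, -0.28101517]), 'ft_force': array([ 0.43545579, -1.14776199, -0.19777687]), 'moment': array([-0.01082972, -0.00391086, -0.01148394]), 'width': 87.99784484204339}
```

View pics/top0.png

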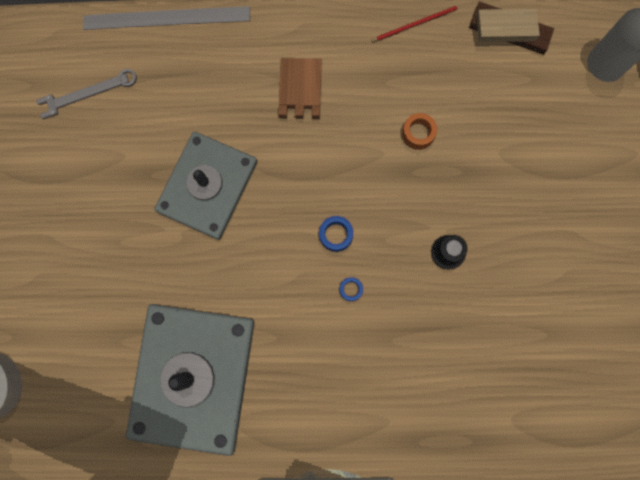

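View pics/side0.png

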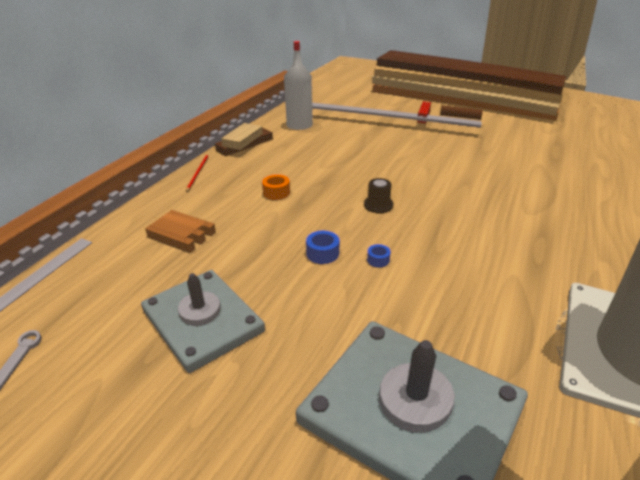

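Top view: the small jig's post ring is at about (204,182), the large blue spacer at (336,234), the cap at (450,250) and the orange ring at (420,130). The large jig, small blue ring and tools are distractors. Next I measure by depth cloud and ray–plane.

```bash
cat > m.py <<'E'
from h import *
def roi(d,c,r,mask):
    v,u=np.nonzero(mask); k=np.hypot(u-c[0],v-c[1])<r; return np.c_[u,v][k]
def circ(p):
    (c,r)=cv2.minEnclosingCircle(p[:,:2].astype(np.float32)); return np.round([*c,r],1)
def fit(p):
    A=np.c_[2*p[:,:2],np.ones(len(p))]; s=np.linalg.lstsq(A,(p[:,:2]**2).sum(1),rcond=None)[0]; return np.round([s[0],s[1],np.sqrt(s[2]+s[0]**2+s[1]**2)],1)
E
python3 - <<'E'
from m import *
d=cap('top'); im=d['img'].astype(int); hsv=cv2.cvtColor(d['img'],cv2.COLOR_RGB2HSV)
H,S,V=[hsv[...,i].astype(int) for i in range(3)]
al=np.ones(H.shape,bool)
def at(c,r,zlo,zhi):
    uv=roi(d,c,r,al); uv=uv[d['range_z'][uv[:,1],uv[:,0]]>0]; p=cloud(d,uv); k=(p[:,2]>zlo)&(p[:,2]<zhi); return uv[k],p[k]
for n,c,r,lo,hi,z in[('spacer',(336,234),28,24,36,30),('orange',(420,130),28,24,36,30),('cap',(450,250),28,44,56,50),('flange',(450,250),28,5,14,9),('ring',(204,182),26,27,37,32),('tip',(204,182),30,70,95,86)]:
    uv,p=at(c,r,lo,hi)
    print(n,len(p),'med z',np.median(p[:,2]).round(1),'mean',p.mean(0).round(1),'enc',circ(p),'plane enc',circ(plane(d,uv,z)))
    if n=='tip': print(p[p[:,2]>p[:,2].max()-4].mean(0), p[:,2].max())
m=(S<60)&(V>110); uv=roi(d,(204,182),24,m); print('steel ring colour',circ(plane(d,uv,32)),len(uv))
m=(S<60)&(V>110); uv=roi(d,(452,247),14,m); print('cap disc',circ(plane(d,uv,50)),plane(d,uv,50).mean(0),len(uv))
m=(H>100)&(H<130)&(S>120); uv=roi(d,(336,234),28,m); print('blue colour',circ(plane(d,uv,30)))
# side view
d=cap('side'); hsv=cv2.cvtColor(d['img'],cv2.COLOR_RGB2HSV); H,S,V=[hsv[...,i].astype(int) for i in range(3)]
def s(n,c,r,lo,hi):
    u,p=at(c,r,lo,hi); print('side',n,len(p),np.median(p[:,2]).round(1),p.mean(0).round(1),circ(p),circ(plane(d,u,np.median(p[:,2]))))
s('spacer',(322,246),24,26,36);s('cap',(379,190),25,46,56);s('ring',(199,306),26,28,36);s('tip',(195,285),20,75,95)
s('orange',(276,186),20,26,36)
# bench check
u,p=at((300,300),15,-20,20);print('bench',p.mean(0))
E
```

```text
spacer 560 med z 29.7 mean [493.7 -18.9  29.7] enc [493.9 -18.8  28. ] plane enc [493.4 -19.   28. ]
orange 554 med z 29.8 mean [ 666.9 -160.    29.7] enc [ 667.9 -160.3   28.7] plane enc [ 666.9 -160.    28.7]
cap 619 med z 50.0 mean [ 463.9 -203.    50. ] enc [ 464.3 -203.3   22. ] plane enc [ 464.1 -202.7   22.4]
flange 291 med z 9.0 mean [ 457.2 -193.7    9. ] enc [ 470.2 -202.2   34.7] plane enc [ 469.9 -201.9   34.4]
ring 796 med z 32.1 mean [577.  192.9  32.1] enc [579.4 194.8  29.5] plane enc [579.  194.2  29.7]
tip 106 med z 79.2 mean [577.7 193.3  80. ] enc [579.4 194.3   9.1] plane enc [576.7 191.5   9.6]
[579.01597691 194.65424247  86.86297966] 88.6893795339615
steel ring colour [575.  190.6  34.2] 613
cap disc [ 465.2 -203.3   11.2] [ 465.22553066 -203.5723861    50.        ] 157
blue colour [492.8 -19.7  27.3]
side spacer 397 29.6 [494.3 -14.4  29.4] [494.8 -17.2  29. ] [495.  -14.6  30.1]
side cap 243 50.0 [ 464.9 -197.9   49.8] [ 465.  -200.2   22.9] [ 464.7 -196.8   25.6]
side ring 811 32.3 [576.  202.2  32.2] [580.7 197.8  29.9] [578.8 200.3  30.9]
side tip 120 80.3 [577.1 199.4  80.8] [578.4 198.2   8.4] [578.8 199.2  13.8]
side orange 250 29.8 [ 665.6 -155.7   29.4] [ 667.5 -156.4   29.7] [ 665.6 -154.9   31.6]
bench [4.75752507e+02 9.72147709e+01 6.76053206e-02]
```

```bash
cat > go.py <<'E'
import sys
from h import *
def go(*targets):
    o=ctrl.get_obs(); R=cv2.Rodrigues(np.array(o['orientation']))[0]; p=np.array(o['ee_pos'])
    print('t',o['t'],'p',p.round(1),'F',np.round(o['ft_force'],1),'w',round(o['width'],1),'q',np.round(o['qpos'],2)); print('axes cols\n',R.round(3))
    for T in targets:
        print(T,'tool delta cm',(R.T@(np.array(T)-p)/10).round(2)); p=np.array(T)
if __name__=='__main__':
    a=list(map(float,sys.argv[1:])); go(*[a[i:i+3] for i in range(0,len(a),3)])
E
python3 go.py 494 -18.5 150
```

```text
t 0.2 p [218.2 585.4 230.2] F [-0.2  0.3 -0.5] w 88.1 q [ 1.19  0.42  1.63  0.    1.09 -0.02]
axes cols
 [[-0.     0.349  0.937]
 [-0.001  0.937 -0.349]
 [-1.    -0.001 -0.   ]]
[494.0, -18.5, 150.0] tool delta cm [  8.06 -46.94  46.94]
```

Request:
{"op": "apply_moves", "data": {
  "increments": [
    {"gripper":100,"delta_pos":[0,0,0],"dr":[-0.119,0,0]},
    {"gripper":100,"delta_pos":[0,0,0],"dr":[-0.119,0,0]},
    {"gripper":100,"delta_pos":[0,0,0],"dr":[-0.119,0,0]},
    {"gripper":100,"delta_pos":[0,-3,1.5],"dr":[0,0,0]},
    {"gripper":100,"delta_pos":[0,-3,1.5],"dr":[0,0,0]}
  ]
}}

```text
t: 0.62
ee_pos: [247.9, 525.7, 230.3]
orientation: [-0.002, 1.571, 0.003]
ft_force: [0.5, -0.1, 0.3]
width: 87.8
```

```bash
python3 go.py 494 -18.5 150
```

```text
t 0.6167 p [247.9 525.7 230.3] F [ 0.5 -0.1  0.3] w 87.8 q [ 1.11  0.36  1.73  0.    1.05 -0.46]
axes cols
 [[ 0.    -0.003  1.   ]
 [ 0.     1.     0.003]
 [-1.     0.     0.   ]]
[494.0, -18.5, 150.0] tool delta cm [  8.02 -54.5   24.43]
```

Request:
{"op": "apply_moves", "data": {
  "increments": [
    {"gripper":100,"delta_pos":[0,-3.4,1.53],"dr":[0,0,0]},
    {"gripper":100,"delta_pos":[0.5,-3.4,1.53],"dr":[0,0,0]},
    {"gripper":100,"delta_pos":[0.5,-3.4,1.53],"dr":[0,0,0]},
    {"gripper":100,"delta_pos":[0.5,-3.4,1.53],"dr":[0,0,0]},
    {"gripper":100,"delta_pos":[0.5,-3.4,1.53],"dr":[0,0,0]}
  ]
}}

```text
t: 1.03
ee_pos: [325.1, 354.0, 210.5]
orientation: [-0.0, 1.571, 0.001]
ft_force: [0.2, -0.2, -0.8]
width: 88.1
```

Request:
{"op": "apply_moves", "data": {
  "increments": [
    {"gripper":100,"delta_pos":[0.5,-3.4,1.53],"dr":[0,0,0]},
    {"gripper":100,"delta_pos":[0.5,-3.4,1.53],"dr":[0,0,0]},
    {"gripper":100,"delta_pos":[0.5,-3.4,1.53],"dr":[0,0,0]},
    {"gripper":100,"delta_pos":[0.5,-3.4,1.53],"dr":[0,0,0]},
    {"gripper":100,"delta_pos":[0.5,-3.4,1.53],"dr":[0,0,0]}
  ]
}}

```text
t: 1.45
ee_pos: [401.7, 184.0, 185.6]
orientation: [-0.0, 1.57, 0.0]
ft_force: [0.2, -0.1, 0.9]
width: 87.9
```

Request:
{"op": "apply_moves", "data": {
  "increments": [
    {"gripper":100,"delta_pos":[0.5,-3.4,1.53],"dr":[0,0,0]},
    {"gripper":100,"delta_pos":[0.5,-3.4,1.53],"dr":[0,0,0]},
    {"gripper":100,"delta_pos":[0.5,-3.4,1.53],"dr":[0,0,0]},
    {"gripper":100,"delta_pos":[0.5,-3.4,1.53],"dr":[0,0,0]},
    {"gripper":100,"delta_pos":[0.5,-3.4,1.53],"dr":[0,0,0]}
  ]
}}

```text
t: 1.87
ee_pos: [478.3, 13.8, 160.5]
orientation: [-0.0, 1.571, 0.0]
ft_force: [0.1, 0.3, 0.2]
width: 87.6
```

```bash
python3 go.py 494 -18.5 150
```

```text
t 1.8667 p [478.3  13.8 160.5] F [0.1 0.3 0.2] w 87.6 q [ 0.    0.31  2.    0.    0.83 -1.57]
axes cols
 [[ 0. -0.  1.]
 [ 0.  1.  0.]
 [-1.  0.  0.]]
[494.0, -18.5, 150.0] tool delta cm [ 1.05 -3.23  1.57]
```

Request:
{"op": "apply_moves", "data": {
  "increments": [
    {"gripper":100,"delta_pos":[0.5,-1.6,0.8],"dr":[0,0,0]},
    {"gripper":100,"delta_pos":[0.5,-1.6,0.8],"dr":[0,0,0]},
    {"gripper":100,"delta_pos":[0,0,0],"dr":[0,0,0]},
    {"gripper":100,"delta_pos":[0,0,0],"dr":[0,0,0]},
    {"gripper":100,"delta_pos":[0,0,0],"dr":[0,0,0]}
  ]
}}

```text
t: 2.28
ee_pos: [493.4, -15.8, 150.6]
orientation: [0.0, 1.572, 0.0]
ft_force: [-0.7, -0.3, 0.3]
width: 87.9
```

```bash
cat > w.py <<'E'
import sys
from m import *
from go import go
x,y,r,lo,hi=map(float,sys.argv[1:6]); 
go((x,y,150))
d=cap('wrist'); save(d,sys.argv[6])
v,u=np.nonzero(d['range_z']>0); uv=np.c_[u,v]; p=cloud(d,uv)
k=(np.hypot(p[:,0]-x,p[:,1]-y)<r)&(p[:,2]>lo)&(p[:,2]<hi); p=p[k]; uv=uv[k]
z=np.median(p[:,2]); print('cam',-d['R'].T@d['t'],len(p),z,'mean',p.mean(0),'enc',circ(p),'plane',circ(plane(d,uv,z)))
E
python3 w.py 494 -18.5 45 24 36 w1.png
```

```text
t 2.2833 p [493.4 -15.8 150.6] F [-0.7 -0.3  0.3] w 87.9 q [-0.06  0.35  1.97  0.    0.82 -1.63]
axes cols
 [[-0.001 -0.     1.   ]
 [ 0.     1.     0.   ]
 [-1.     0.    -0.001]]
(494.0, -18.5, 150) tool delta cm [ 0.06 -0.27  0.06]
cam [427.10260595 -16.66549083 304.73130752] 2708 29.7892198225341 mean [493.89001639 -19.88075153  29.61299907] enc [494.9 -20.   28. ] plane [494.2 -19.9  28. ]
```

View pics/w1.png

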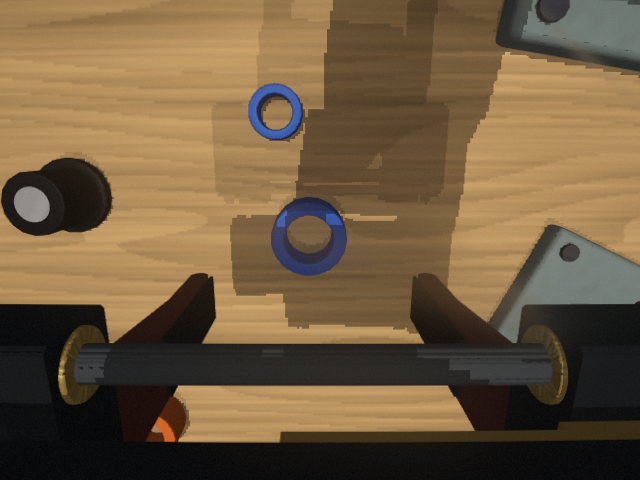

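The wrist view shows the spacer at (309,236), close to centred between the fingers, at about (494.3, -19.5). I descend, close and lift.

Request:
{"op": "apply_moves", "data": {
  "increments": [
    {"gripper":100,"delta_pos":[3.4,-0.37,0.09],"dr":[0,0,0]},
    {"gripper":100,"delta_pos":[3.4,0,0],"dr":[0,0,0]},
    {"gripper":100,"delta_pos":[3.4,0,0],"dr":[0,0,0]},
    {"gripper":100,"delta_pos":[2.3,0,0],"dr":[0,0,0]},
    {"gripper":100,"delta_pos":[1.2,0,0],"dr":[0,0,0]}
  ]
}}

```text
t: 2.75
ee_pos: [493.0, -18.8, 11.5]
orientation: [-0.001, 1.574, 0.002]
ft_force: [-0.5, -0.5, 0.4]
width: 87.7
```

Request:
{"op": "apply_moves", "data": {
  "increments": [
    {"gripper":100,"delta_pos":[0,0,0],"dr":[0,0,0]},
    {"gripper":55,"delta_pos":[0,0,0],"dr":[0,0,0]},
    {"gripper":55,"delta_pos":[0,0,0],"dr":[0,0,0]},
    {"gripper":55,"delta_pos":[0,0,0],"dr":[0,0,0]},
    {"gripper":55,"delta_pos":[0,0,0],"dr":[0,0,0]}
  ]
}}

```text
t: 3.17
ee_pos: [495.8, -20.0, 15.1]
orientation: [-0.0, 1.568, 0.0]
ft_force: [-0.8, 0.2, -0.3]
width: 64.6
```

Request:
{"op": "apply_moves", "data": {
  "increments": [
    {"gripper":55,"delta_pos":[0,0,0],"dr":[0,0,0]},
    {"gripper":55,"delta_pos":[0,0,0],"dr":[0,0,0]},
    {"gripper":55,"delta_pos":[0,0,0],"dr":[0,0,0]},
    {"gripper":55,"delta_pos":[0,0,0],"dr":[0,0,0]},
    {"gripper":55,"delta_pos":[0,0,0],"dr":[0,0,0]}
  ]
}}

```text
t: 3.58
ee_pos: [495.4, -20.0, 14.6]
orientation: [0.0, 1.569, -0.0]
ft_force: [-1.0, 1.4, 8.2]
width: 55.5
```

Request:
{"op": "apply_moves", "data": {
  "increments": [
    {"gripper":45,"delta_pos":[-0.5,0,0],"dr":[0,0,0]},
    {"gripper":45,"delta_pos":[-2,0,0],"dr":[0,0,0]},
    {"gripper":45,"delta_pos":[-3,0,0],"dr":[0,0,0]},
    {"gripper":45,"delta_pos":[-3,0,0],"dr":[0,0,0]},
    {"gripper":45,"delta_pos":[-3,0,0],"dr":[0,0,0]}
  ]
}}

```text
t: 4.0
ee_pos: [494.2, -20.1, 130.0]
orientation: [-0.0, 1.572, 0.0]
ft_force: [0.2, -0.1, 0.3]
width: 54.9
```

Request:
{"op": "apply_moves", "data": {
  "increments": [
    {"gripper":45,"delta_pos":[-1.5,1.5,0.5],"dr":[0,0,0]},
    {"gripper":45,"delta_pos":[0,3,1.2],"dr":[0,0,0]},
    {"gripper":45,"delta_pos":[0,3,1.2],"dr":[0,0,0]},
    {"gripper":45,"delta_pos":[0,3,1.2],"dr":[0,0,0]},
    {"gripper":45,"delta_pos":[0,3,1.2],"dr":[0,0,0]}
  ]
}}

```text
t: 4.42
ee_pos: [548.0, 116.2, 144.3]
orientation: [0.0, 1.57, -0.0]
ft_force: [0.2, -0.2, -1.1]
width: 55.3
```

```bash
python3 go.py 579.5 195.5 150
```

```text
t 4.4167 p [548.  116.2 144.3] F [ 0.2 -0.2 -1.1] w 55.3 q [ 0.19  0.45  1.84 -0.    0.86 -1.38]
axes cols
 [[ 0.001  0.     1.   ]
 [ 0.     1.    -0.   ]
 [-1.     0.     0.001]]
[579.5, 195.5, 150.0] tool delta cm [-0.56  7.93  3.15]
```

Request:
{"op": "apply_moves", "data": {
  "increments": [
    {"gripper":45,"delta_pos":[0,2.6,1.05],"dr":[0,0,0]},
    {"gripper":45,"delta_pos":[0,2.6,1.05],"dr":[0,0,0]},
    {"gripper":45,"delta_pos":[0,2.7,1.05],"dr":[0,0,0]},
    {"gripper":45,"delta_pos":[0,0,0],"dr":[0,0,0]},
    {"gripper":45,"delta_pos":[0,0,0],"dr":[0,0,0]}
  ]
}}

```text
t: 4.83
ee_pos: [579.2, 195.1, 143.7]
orientation: [-0.002, 1.571, 0.002]
ft_force: [-0.2, -0.5, -0.7]
width: 54.6
```

```bash
python3 w.py 579.5 195.5 40 140 165 w2.png; python3 - <<'E'
from m import *
d=cap('wrist'); hsv=cv2.cvtColor(d['img'],cv2.COLOR_RGB2HSV).astype(int)
v,u=np.nonzero(d['range_z']>0); uv=np.c_[u,v]; p=cloud(d,uv)
b=(hsv[v,u,0]>100)&(hsv[v,u,0]<130)&(hsv[v,u,1]>110)&(np.hypot(p[:,0]-579,p[:,1]-195)<45)&(p[:,2]>100)
q=p[b]; print(len(q),np.percentile(q[:,2],[2,50,98])); 
z=np.percentile(q[:,2],95); t=q[q[:,2]>z-4]; print('spacer top',z,circ(t),t.mean(0))
d=cap('side'); hsv=cv2.cvtColor(d['img'],cv2.COLOR_RGB2HSV).astype(int)
v,u=np.nonzero(d['range_z']>0); uv=np.c_[u,v]; p=cloud(d,uv)
b=(hsv[v,u,0]>100)&(hsv[v,u,0]<130)&(hsv[v,u,1]>110)&(np.hypot(p[:,0]-579,p[:,1]-195)<60)
q=p[b];print('side',len(q),np.percentile(q[:,2],[2,50,98]))
save(d,'s2.png')
E
```

```text
t 4.8333 p [579.2 195.1 143.7] F [-0.2 -0.5 -0.7] w 54.6 q [ 0.31  0.51  1.72 -0.    0.91 -1.27]
axes cols
 [[-0.    -0.002  1.   ]
 [-0.     1.     0.002]
 [-1.    -0.    -0.   ]]
(579.5, 195.5, 150) tool delta cm [-0.63  0.04  0.03]
cam [512.80207356 194.16031198 297.71034855] 10029 158.4165615940007 mean [569.9058615  194.10213287 155.51516368] enc [568.3 194.1  36.6] plane [570.7 194.1  37.8]
9592 [132.42031013 158.07819591 159.88773808]
spacer top 159.58442039882914 [564.5 192.   35.1] [567.36407985 192.93921018 159.07617809]
side 1175 [134.37440175 151.6525086  160.02705553]
```

View pics/s2.png

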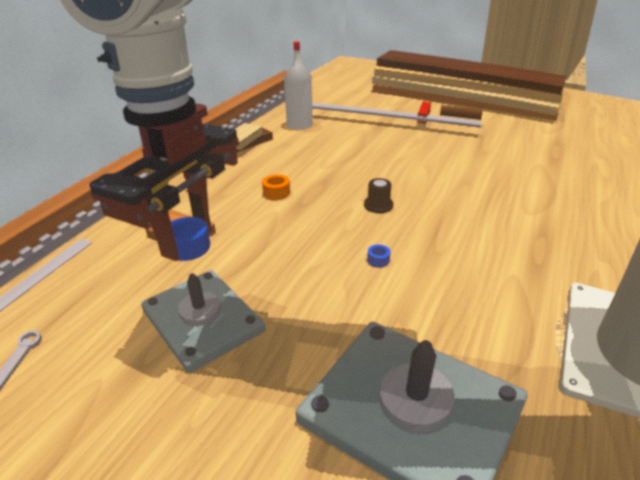

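View pics/w2.png

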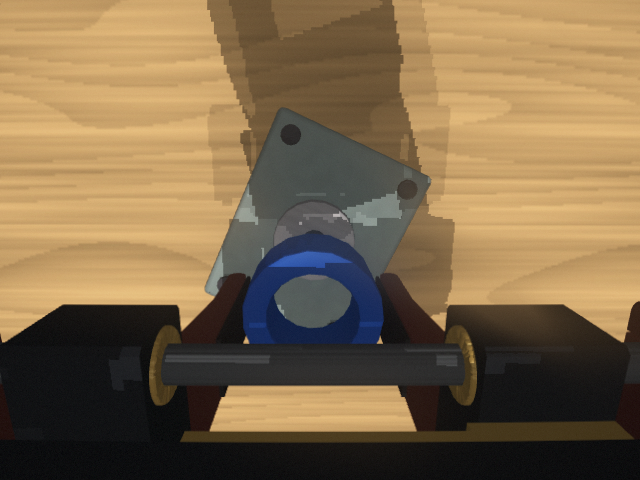

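The wrist view shows the spacer held at (313,300), level and centred between the fingers. The steel ring is behind it at (313,235). I check the spacer's offset and tilt numerically.

```bash
cat > held.py <<'E'
from m import *
d=cap('wrist'); hsv=cv2.cvtColor(d['img'],cv2.COLOR_RGB2HSV).astype(int)
v,u=np.nonzero(d['range_z']>0); uv=np.c_[u,v]; p=cloud(d,uv)
b=(hsv[v,u,0]>100)&(hsv[v,u,0]<130)&(hsv[v,u,1]>110)&(np.hypot(p[:,0]-579,p[:,1]-195)<45)&(p[:,2]>156)&(p[:,2]<163)
q=p[b]; A=np.c_[q[:,:2]-[579,195],np.ones(len(q))]; print('plane',np.linalg.lstsq(A,q[:,2],rcond=None)[0])
print('x',np.percentile(q[:,0],[0.5,99.5]),'y',np.percentile(q[:,1],[.5,99.5]))
h=cv2.convexHull(q[:,:2].astype(np.float32)).reshape(-1,2); h=h[h[:,0]<575]; print('hull fit',fit(h.astype(float)),len(h))
k=(np.hypot(p[:,0]-579,p[:,1]-195)<34)&(p[:,2]>29)&(p[:,2]<36); print('ring visible',k.sum(),p[k].min(0),p[k].max(0))
E
python3 held.py
```

```text
plane [-1.38483009e-03 -2.21445819e-03  1.58635952e+02]
x [550.76031979 588.64968242] y [165.24036746 218.90858417]
hull fit [577.8 192.1  27.6] 26
ring visible 2375 [551.22509118 166.8129177   29.01902025] [608.65432933 223.41640511  35.96104454]
```

Request:
{"op": "apply_moves", "data": {
  "increments": [
    {"gripper":45,"delta_pos":[1,0.1,0.1],"dr":[0,0,0]},
    {"gripper":45,"delta_pos":[2,0,0],"dr":[0,0,0]},
    {"gripper":45,"delta_pos":[2,0,0],"dr":[0,0,0]},
    {"gripper":45,"delta_pos":[2,0,0],"dr":[0,0,0]},
    {"gripper":45,"delta_pos":[1.5,0,0],"dr":[0,0,0]}
  ]
}}

```text
t: 5.45
ee_pos: [579.3, 193.9, 56.6]
orientation: [0.0, 1.573, -0.001]
ft_force: [0.2, -0.1, -0.5]
width: 55.1
```

Request:
{"op": "apply_moves", "data": {
  "increments": [
    {"gripper":45,"delta_pos":[0.5,0,0],"dr":[0,0,0]},
    {"gripper":45,"delta_pos":[0.3,0,0],"dr":[0,0,0]},
    {"gripper":45,"delta_pos":[0.2,0,0],"dr":[0,0,0]},
    {"gripper":45,"delta_pos":[0,0,0],"dr":[0,0,0]},
    {"gripper":45,"delta_pos":[0,0,0],"dr":[0,0,0]}
  ]
}}

```text
t: 5.87
ee_pos: [580.8, 195.1, 49.5]
orientation: [0.0, 1.57, 0.0]
ft_force: [-0.4, -0.0, -0.9]
width: 55.0
```

Request:
{"op": "apply_moves", "data": {
  "increments": [
    {"gripper":45,"delta_pos":[0.1,0,0],"dr":[0,0,0]},
    {"gripper":45,"delta_pos":[0.1,0,0],"dr":[0,0,0]},
    {"gripper":45,"delta_pos":[0,0,0],"dr":[0,0,0]},
    {"gripper":45,"delta_pos":[0,0,0],"dr":[0,0,0]},
    {"gripper":45,"delta_pos":[0,0,0],"dr":[0,0,0]}
  ]
}}

```text
t: 6.28
ee_pos: [580.3, 195.1, 46.8]
orientation: [-0.0, 1.571, 0.0]
ft_force: [0.4, 0.4, -0.3]
width: 55.0
```

Request:
{"op": "apply_moves", "data": {
  "increments": [
    {"gripper":66,"delta_pos":[0,0,0],"dr":[0,0,0]},
    {"gripper":80,"delta_pos":[0,0,0],"dr":[0,0,0]},
    {"gripper":90,"delta_pos":[0,0,0],"dr":[0,0,0]},
    {"gripper":95,"delta_pos":[0,0,0],"dr":[0,0,0]},
    {"gripper":95,"delta_pos":[0,0,0],"dr":[0,0,0]}
  ]
}}

```text
t: 6.7
ee_pos: [580.3, 195.0, 46.7]
orientation: [-0.0, 1.571, 0.0]
ft_force: [0.7, 0.5, 0.0]
width: 80.6
```

Request:
{"op": "apply_moves", "data": {
  "increments": [
    {"gripper":95,"delta_pos":[0,0,0],"dr":[0,0,0]},
    {"gripper":95,"delta_pos":[0,0,0],"dr":[0,0,0]},
    {"gripper":95,"delta_pos":[0,0,0],"dr":[0,0,0]},
    {"gripper":95,"delta_pos":[0,0,0],"dr":[0,0,0]},
    {"gripper":95,"delta_pos":[0,0,0],"dr":[0,0,0]}
  ]
}}

```text
t: 7.12
ee_pos: [580.2, 195.0, 46.7]
orientation: [-0.0, 1.571, 0.0]
ft_force: [-0.4, 0.7, 0.6]
width: 83.7
```

Request:
{"op": "apply_moves", "data": {
  "increments": [
    {"gripper":95,"delta_pos":[-1,0,0],"dr":[0,0,0]},
    {"gripper":95,"delta_pos":[-2.5,0,0],"dr":[0,0,0]},
    {"gripper":95,"delta_pos":[-3,0,0],"dr":[0,0,0]},
    {"gripper":95,"delta_pos":[-3,0,0],"dr":[0,0,0]},
    {"gripper":100,"delta_pos":[-1,-1.5,-0.4],"dr":[0,0,0]}
  ]
}}

```text
t: 7.53
ee_pos: [579.3, 182.1, 156.8]
orientation: [0.001, 1.563, 0.004]
ft_force: [0.9, -0.4, -0.3]
width: 86.7
```

Request:
{"op": "apply_moves", "data": {
  "increments": [
    {"gripper":100,"delta_pos":[0,-3.7,-1.1],"dr":[0,0,0]},
    {"gripper":100,"delta_pos":[0,-3.7,-1.1],"dr":[0,0,0]},
    {"gripper":100,"delta_pos":[0,-3.7,-1.1],"dr":[0,0,0]},
    {"gripper":100,"delta_pos":[0,-3.7,-1.1],"dr":[0,0,0]},
    {"gripper":100,"delta_pos":[0,-3.7,-1.1],"dr":[0,0,0]}
  ]
}}

```text
t: 7.95
ee_pos: [519.7, -7.0, 151.7]
orientation: [-0.001, 1.571, 0.0]
ft_force: [0.3, -0.4, 0.2]
width: 87.8
```

Request:
{"op": "apply_moves", "data": {
  "increments": [
    {"gripper":100,"delta_pos":[0,-3.7,-1.1],"dr":[0,0,0]},
    {"gripper":100,"delta_pos":[0,-3.7,-1.1],"dr":[0,0,0]},
    {"gripper":100,"delta_pos":[0,-3.7,-1.1],"dr":[0,0,0]},
    {"gripper":100,"delta_pos":[0,-3.7,-1.1],"dr":[0,0,0]},
    {"gripper":100,"delta_pos":[0,-3.7,-1.1],"dr":[0,0,0]}
  ]
}}

```text
t: 8.37
ee_pos: [464.5, -191.9, 151.7]
orientation: [-0.0, 1.571, 0.0]
ft_force: [0.9, -0.7, -0.7]
width: 88.0
```

Request:
{"op": "apply_moves", "data": {
  "increments": [
    {"gripper":100,"delta_pos":[0,-1,0],"dr":[0,0,0]},
    {"gripper":100,"delta_pos":[0,0,0],"dr":[0,0,0]},
    {"gripper":100,"delta_pos":[0,0,0],"dr":[0,0,0]},
    {"gripper":100,"delta_pos":[0,0,0],"dr":[0,0,0]},
    {"gripper":100,"delta_pos":[0,0,0],"dr":[0,0,0]}
  ]
}}

```text
t: 8.78
ee_pos: [466.5, -198.6, 151.6]
orientation: [-0.001, 1.571, 0.002]
ft_force: [0.6, 0.3, 0.2]
width: 87.4
```

```bash
python3 w.py 464.5 -203 35 44 56 w3.png; cat > stack.py <<'E'
from m import *
for n in('top','side'):
    d=cap(n); v,u=np.nonzero(d['range_z']>0); uv=np.c_[u,v]; p=cloud(d,uv)
    k=np.hypot(p[:,0]-579,p[:,1]-196)<45; q=p[k]
    for lo,hi in((56,67),(68,95),(105,118)):
        s=q[(q[:,2]>lo)&(q[:,2]<hi)]
        if len(s)>9: print(n,lo,len(s),np.median(s[:,2]).round(1),circ(s))
    s=q[(q[:,2]>57)&(q[:,2]<66)]; 
    if len(s): print('tilt',np.linalg.lstsq(np.c_[s[:,:2]-s[:,:2].mean(0),np.ones(len(s))],s[:,2],rcond=None)[0])
    save(d,'st_%s_%.1f.png'%(n,ctrl.get_obs()['t']))
E
python3 stack.py; ls pics
```

```text
t 8.7833 p [ 466.5 -198.6  151.6] F [0.6 0.3 0.2] w 87.4 q [-0.43  0.37  1.95  0.    0.83 -2.  ]
axes cols
 [[-0.    -0.002  1.   ]
 [ 0.     1.     0.002]
 [-1.     0.    -0.   ]]
(464.5, -203.0, 150) tool delta cm [ 0.16 -0.44 -0.2 ]
cam [ 400.13188163 -199.60137693  305.65198501] 3135 50.095650886726354 mean [ 464.51908312 -203.84586398   50.02980078] enc [ 465.3 -203.8   21.9] plane [ 464.8 -203.7   22.1]
top 56 627 61.8 [578.4 194.2  28.8]
top 68 111 79.7 [579.5 195.    9.4]
tilt [1.99898210e-05 1.80481445e-03 6.17427809e+01]
side 56 697 61.8 [579.  196.6  28.6]
side 68 179 77.6 [579.  197.6   9.4]
tilt [ 1.89021103e-02 -2.52651514e-03  6.15310126e+01]
s2.png
side0.png
st_side_8.9.png
st_top_8.9.png
top0.png
w1.png
w2.png
w3.png
```

View pics/w3.png

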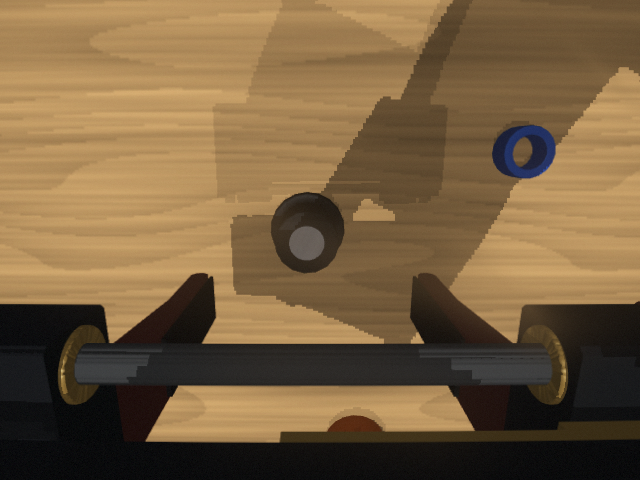

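Wrist view: the cap stands at (308,235), nearly centred, with the orange ring well away at the bottom edge. The spacer is flat with its top at 61.8 mm, within 1 mm of the post. I grasp the cap.

Request:
{"op": "apply_moves", "data": {
  "increments": [
    {"gripper":100,"delta_pos":[3,-0.4,-0.15],"dr":[0,0,0]},
    {"gripper":100,"delta_pos":[3,0,0],"dr":[0,0,0]},
    {"gripper":100,"delta_pos":[3,0,0],"dr":[0,0,0]},
    {"gripper":100,"delta_pos":[2.3,0,0],"dr":[0,0,0]},
    {"gripper":100,"delta_pos":[1.1,0,0],"dr":[0,0,0]}
  ]
}}

```text
t: 9.35
ee_pos: [463.6, -202.7, 25.1]
orientation: [0.0, 1.574, 0.002]
ft_force: [-0.9, -0.9, 0.6]
width: 87.9
```

Request:
{"op": "apply_moves", "data": {
  "increments": [
    {"gripper":100,"delta_pos":[0,0,0],"dr":[0,0,0]},
    {"gripper":70,"delta_pos":[0,0,0],"dr":[0,0,0]},
    {"gripper":60,"delta_pos":[0,0,0],"dr":[0,0,0]},
    {"gripper":40,"delta_pos":[0,0,0],"dr":[0,0,0]},
    {"gripper":35,"delta_pos":[0,0,0],"dr":[0,0,0]}
  ]
}}

```text
t: 9.77
ee_pos: [465.7, -204.4, 29.0]
orientation: [-0.001, 1.569, -0.001]
ft_force: [-0.1, -1.3, -0.3]
width: 64.7
```

Request:
{"op": "apply_moves", "data": {
  "increments": [
    {"gripper":35,"delta_pos":[0,0,0],"dr":[0,0,0]},
    {"gripper":35,"delta_pos":[0,0,0],"dr":[0,0,0]},
    {"gripper":35,"delta_pos":[0,0,0],"dr":[0,0,0]},
    {"gripper":35,"delta_pos":[0,0,0],"dr":[0,0,0]},
    {"gripper":35,"delta_pos":[0,0,0],"dr":[0,0,0]}
  ]
}}

```text
t: 10.18
ee_pos: [465.0, -204.0, 28.1]
orientation: [0.0, 1.57, -0.0]
ft_force: [-0.6, 1.0, 6.6]
width: 43.5
```

Request:
{"op": "apply_moves", "data": {
  "increments": [
    {"gripper":35,"delta_pos":[0,0,0],"dr":[0,0,0]},
    {"gripper":35,"delta_pos":[0,0,0],"dr":[0,0,0]},
    {"gripper":35,"delta_pos":[0,0,0],"dr":[0,0,0]},
    {"gripper":35,"delta_pos":[0,0,0],"dr":[0,0,0]},
    {"gripper":35,"delta_pos":[0,0,0],"dr":[0,0,0]}
  ]
}}

```text
t: 10.6
ee_pos: [465.0, -204.1, 28.1]
orientation: [0.0, 1.57, -0.0]
ft_force: [-0.8, 1.3, 6.5]
width: 43.9
```

Request:
{"op": "apply_moves", "data": {
  "increments": [
    {"gripper":35,"delta_pos":[-0.5,0,0],"dr":[0,0,0]},
    {"gripper":35,"delta_pos":[-2,0,0],"dr":[0,0,0]},
    {"gripper":35,"delta_pos":[-3,0,0],"dr":[0,0,0]},
    {"gripper":35,"delta_pos":[-3.5,0,0],"dr":[0,0,0]},
    {"gripper":35,"delta_pos":[-3.5,0,0],"dr":[0,0,0]}
  ]
}}

```text
t: 11.02
ee_pos: [463.9, -203.7, 153.6]
orientation: [0.0, 1.573, 0.001]
ft_force: [-0.3, 0.1, -1.5]
width: 43.9
```

Request:
{"op": "apply_moves", "data": {
  "increments": [
    {"gripper":35,"delta_pos":[-1,1.5,0.4],"dr":[0,0,0]},
    {"gripper":35,"delta_pos":[0,3.4,1],"dr":[0,0,0]},
    {"gripper":35,"delta_pos":[0,3.4,1],"dr":[0,0,0]},
    {"gripper":35,"delta_pos":[0,3.4,1],"dr":[0,0,0]},
    {"gripper":35,"delta_pos":[0,3.4,1],"dr":[0,0,0]}
  ]
}}

```text
t: 11.43
ee_pos: [508.8, -51.6, 163.0]
orientation: [0.0, 1.571, -0.0]
ft_force: [0.2, 0.3, -0.9]
width: 43.7
```

Request:
{"op": "apply_moves", "data": {
  "increments": [
    {"gripper":35,"delta_pos":[0,3.4,1],"dr":[0,0,0]},
    {"gripper":35,"delta_pos":[0,3.4,1],"dr":[0,0,0]},
    {"gripper":35,"delta_pos":[0,3.4,1],"dr":[0,0,0]},
    {"gripper":35,"delta_pos":[0,3.4,1],"dr":[0,0,0]},
    {"gripper":35,"delta_pos":[0,3.4,1],"dr":[0,0,0]}
  ]
}}

```text
t: 11.85
ee_pos: [558.7, 118.7, 162.7]
orientation: [-0.001, 1.571, 0.0]
ft_force: [0.4, -0.4, -0.8]
width: 44.0
```

Request:
{"op": "apply_moves", "data": {
  "increments": [
    {"gripper":35,"delta_pos":[0,3.4,1],"dr":[0,0,0]},
    {"gripper":35,"delta_pos":[0,2.5,0.7],"dr":[0,0,0]},
    {"gripper":35,"delta_pos":[0,1.3,0.4],"dr":[0,0,0]},
    {"gripper":35,"delta_pos":[0,0,0],"dr":[0,0,0]},
    {"gripper":35,"delta_pos":[0,0,0],"dr":[0,0,0]}
  ]
}}

```text
t: 12.27
ee_pos: [579.2, 188.8, 162.3]
orientation: [-0.002, 1.572, 0.001]
ft_force: [-0.3, -0.7, -1.2]
width: 44.1
```

```bash
python3 go.py 579.5 195.5 150; python3 - <<'E'
from m import *
d=cap('wrist'); save(d,'w4.png'); v,u=np.nonzero(d['range_z']>0); p=cloud(d,np.c_[u,v])
T=np.array(ctrl.get_obs()['ee_pos'])
k=(np.hypot(p[:,0]-T[0],p[:,1]-T[1])<24)&(abs(p[:,2]-T[2]-22)<4)
q=p[k]; print(len(q),np.median(q[:,2]),q[:,:2].min(0),q[:,:2].max(0)); print(np.linalg.lstsq(np.c_[q[:,:2]-q[:,:2].mean(0),np.ones(len(q))],q[:,2],rcond=None)[0])
E
```

```text
t 12.2667 p [579.2 188.8 162.3] F [-0.3 -0.7 -1.2] w 44.1 q [ 0.3   0.48  1.71 -0.    0.95 -1.28]
axes cols
 [[-0.001 -0.001  1.   ]
 [-0.001  1.     0.001]
 [-1.    -0.001 -0.001]]
[579.5, 195.5, 150.0] tool delta cm [1.23 0.67 0.03]
7277 184.28431386446013 [557.73220547 165.70786179] [586.73126334 210.09571472]
[ 3.14006483e-02 -1.73293654e-03  1.84215134e+02]
```

View pics/w4.png

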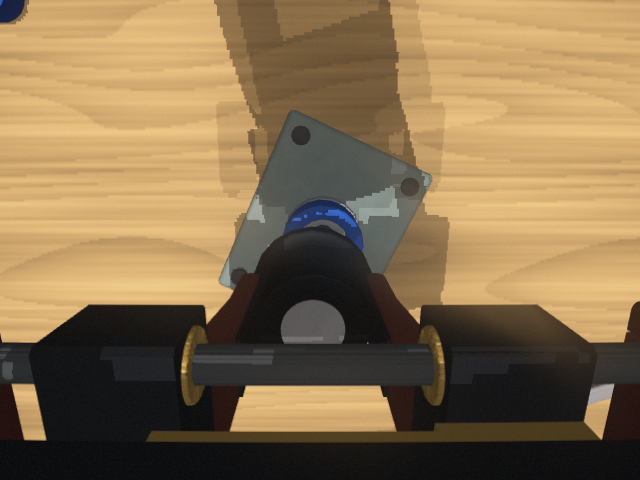

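Wrist view: the cap is held upright with its disc at (313,328), and the spacer and jig are visible behind at (325,225). I correct y by +6.5 mm and lower.

Request:
{"op": "apply_moves", "data": {
  "increments": [
    {"gripper":35,"delta_pos":[0,0.65,0],"dr":[0,0,0]},
    {"gripper":35,"delta_pos":[0,0,0],"dr":[0,0,0]},
    {"gripper":35,"delta_pos":[0.5,0,0],"dr":[0,0,0]},
    {"gripper":35,"delta_pos":[1,0,0],"dr":[0,0,0]},
    {"gripper":35,"delta_pos":[1,0,0],"dr":[0,0,0]}
  ]
}}

```text
t: 12.73
ee_pos: [579.8, 195.0, 137.0]
orientation: [0.0, 1.57, -0.0]
ft_force: [0.3, 0.1, -0.5]
width: 43.3
```

Request:
{"op": "apply_moves", "data": {
  "increments": [
    {"gripper":35,"delta_pos":[0.7,0,0],"dr":[0,0,0]},
    {"gripper":35,"delta_pos":[0.3,0,0],"dr":[0,0,0]},
    {"gripper":35,"delta_pos":[0,0,0],"dr":[0,0,0]},
    {"gripper":35,"delta_pos":[0,0,0],"dr":[0,0,0]},
    {"gripper":35,"delta_pos":[0,0,0],"dr":[0,0,0]}
  ]
}}

```text
t: 13.15
ee_pos: [580.0, 195.6, 127.9]
orientation: [-0.0, 1.57, 0.0]
ft_force: [-0.6, 0.3, -0.5]
width: 43.7
```

Aligned at (580, 195.6). I continue down 3.8 cm gently.

Request:
{"op": "apply_moves", "data": {
  "increments": [
    {"gripper":35,"delta_pos":[0.6,0,0],"dr":[0,0,0]},
    {"gripper":35,"delta_pos":[0.8,0,0],"dr":[0,0,0]},
    {"gripper":35,"delta_pos":[0.8,0,0],"dr":[0,0,0]},
    {"gripper":35,"delta_pos":[0.8,0,0],"dr":[0,0,0]},
    {"gripper":35,"delta_pos":[0.4,0,0],"dr":[0,0,0]}
  ]
}}

```text
t: 13.57
ee_pos: [578.9, 195.3, 92.0]
orientation: [-0.001, 1.573, -0.0]
ft_force: [-0.3, -0.5, 0.0]
width: 43.8
```

Request:
{"op": "apply_moves", "data": {
  "increments": [
    {"gripper":35,"delta_pos":[0.1,0,0],"dr":[0,0,0]},
    {"gripper":35,"delta_pos":[0.1,0,0],"dr":[0,0,0]},
    {"gripper":35,"delta_pos":[0,0,0],"dr":[0,0,0]},
    {"gripper":35,"delta_pos":[0,0,0],"dr":[0,0,0]},
    {"gripper":35,"delta_pos":[0,0,0],"dr":[0,0,0]}
  ]
}}

```text
t: 13.98
ee_pos: [580.0, 195.6, 92.0]
orientation: [0.0, 1.57, 0.0]
ft_force: [-0.2, 0.1, -1.1]
width: 43.4
```

Request:
{"op": "apply_moves", "data": {
  "increments": [
    {"gripper":35,"delta_pos":[0.1,0,0],"dr":[0,0,0]},
    {"gripper":35,"delta_pos":[0.1,0,0],"dr":[0,0,0]},
    {"gripper":35,"delta_pos":[0,0,0],"dr":[0,0,0]},
    {"gripper":35,"delta_pos":[0,0,0],"dr":[0,0,0]},
    {"gripper":35,"delta_pos":[0,0,0],"dr":[0,0,0]}
  ]
}}

```text
t: 14.4
ee_pos: [580.0, 195.6, 90.1]
orientation: [-0.0, 1.57, 0.0]
ft_force: [-0.7, -1.5, 3.8]
width: 43.5
```

Request:
{"op": "apply_moves", "data": {
  "increments": [
    {"gripper":52,"delta_pos":[0,0,0],"dr":[0,0,0]},
    {"gripper":60,"delta_pos":[0,0,0],"dr":[0,0,0]},
    {"gripper":75,"delta_pos":[0,0,0],"dr":[0,0,0]},
    {"gripper":90,"delta_pos":[0,0,0],"dr":[0,0,0]},
    {"gripper":95,"delta_pos":[0,0,0],"dr":[0,0,0]}
  ]
}}

```text
t: 14.82
ee_pos: [579.7, 195.5, 89.5]
orientation: [-0.0, 1.571, 0.0]
ft_force: [-0.1, 0.6, 0.2]
width: 69.0
```

Request:
{"op": "apply_moves", "data": {
  "increments": [
    {"gripper":95,"delta_pos":[0,0,0],"dr":[0,0,0]},
    {"gripper":95,"delta_pos":[0,0,0],"dr":[0,0,0]},
    {"gripper":95,"delta_pos":[0,0,0],"dr":[0,0,0]},
    {"gripper":95,"delta_pos":[0,0,0],"dr":[0,0,0]},
    {"gripper":95,"delta_pos":[0,0,0],"dr":[0,0,0]}
  ]
}}

```text
t: 15.23
ee_pos: [579.7, 195.5, 89.7]
orientation: [-0.0, 1.571, 0.0]
ft_force: [-0.4, -0.0, 0.4]
width: 83.6
```

Request:
{"op": "apply_moves", "data": {
  "increments": [
    {"gripper":95,"delta_pos":[-1,0,0],"dr":[0,0,0]},
    {"gripper":95,"delta_pos":[-2,0,0],"dr":[0,0,0]},
    {"gripper":95,"delta_pos":[-3,0,0],"dr":[0,0,0]},
    {"gripper":95,"delta_pos":[-2,0,0],"dr":[0,0,0]},
    {"gripper":95,"delta_pos":[-1,0,0],"dr":[0,0,0]}
  ]
}}

```text
t: 15.65
ee_pos: [581.2, 196.0, 183.3]
orientation: [0.001, 1.566, 0.001]
ft_force: [1.0, 0.1, -0.1]
width: 83.4
```

Request:
{"op": "apply_moves", "data": {
  "increments": [
    {"gripper":95,"delta_pos":[0,-2,-1],"dr":[0,0,0]},
    {"gripper":95,"delta_pos":[0,-3.5,-1],"dr":[0,0,0]},
    {"gripper":95,"delta_pos":[0,-3.5,-1],"dr":[0,0,0]},
    {"gripper":95,"delta_pos":[0,-3.5,-1],"dr":[0,0,0]},
    {"gripper":95,"delta_pos":[0,-2,-1],"dr":[0,0,0]}
  ]
}}

```text
t: 16.07
ee_pos: [528.7, 48.0, 179.7]
orientation: [-0.0, 1.571, -0.001]
ft_force: [0.0, 0.2, 0.1]
width: 83.8
```

```bash
python3 stack.py; ls pics; python3 - <<'E'
from m import *
d=cap('top'); v,u=np.nonzero(d['range_z']>0); p=cloud(d,np.c_[u,v]); k=(np.hypot(p[:,0]-667,p[:,1]+160)<45)&(p[:,2]>24)&(p[:,2]<36); print('orange',circ(p[k]))
s=cap('side'); cv2.imwrite('pics/final.png',cv2.resize(s['img'][200:380,100:340,::-1],None,fx=2.5,fy=2.5))
E
```

```text
side 56 239 61.0 [575.9 200.7  28. ]
side 68 826 74.5 [579.8 197.7  28.7]
side 105 687 112.1 [579.2 196.6  23.1]
tilt [-2.80061255e-02  3.55508862e-02  6.14339579e+01]
s2.png
side0.png
st_side_16.2.png
st_side_8.9.png
st_top_16.1.png
st_top_8.9.png
top0.png
w1.png
w2.png
w3.png
w4.png
orange [ 667.5 -160.3   29. ]
```

View pics/final.png

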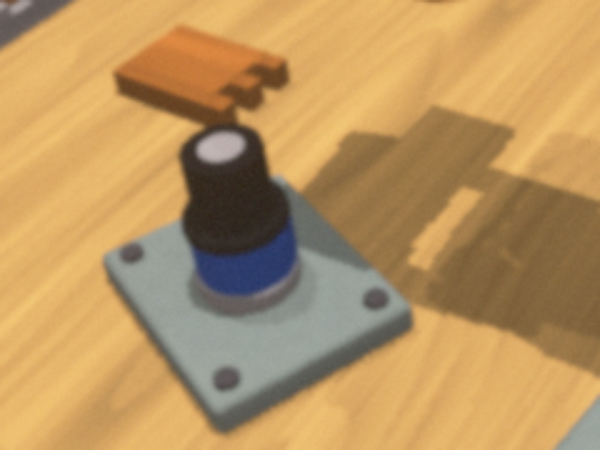

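The side view shows the stack complete and upright at (240,210): steel ring, blue spacer, black cap. The cap's top is at 112.1 mm (112 expected), and the orange ring has not moved. I hand the job in.

```bash
python3 -c "
from workcell import ctrl
print(ctrl.close_job())"
```

```text
the job is handed in; nothing more can be done
None
```

I put the blue spacer on the steel ring of the smaller jig and let go of it. Then I set the black cap over the post on the spacer, let go, moved the arm clear and handed in at about 16 s. No verdict is reported.

- **Spacer:** after release it lay flat with its top at 61.8 mm (62 expected), about 1 mm from the post's axis. That was checked before the cap was picked up.
- **Cap:** its top is at 112.1 mm (112 expected), centred within about 2 mm of the post, and it looks upright in the side view.
- **Orange ring:** it has not moved by more than the measuring noise, under 1 mm.
- **Disagreements:** the side camera read y about 2–3 mm higher than the top camera, which is about the stated calibration error and well inside the clearances. After the cap was placed, the top camera returned no stack readings because the arm was probably in its way. The final cap check is therefore from the side view only.

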